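# Flip a mixing palette over against the bench stop

## Task

The small white ceramic mixing palette lies wells down on the bench; turn it over so that its wells face up, without gripping, lifting or carrying it. Push it with the fingertips square against the sloped steel bench stop until its front edge climbs the slope and the palette leans there steeply tipped up, then reach behind its raised edge and push that back toward you, so that the palette tips over and lies flat on the bench in front of the stop. Push firmly but not hard, and leave the jar, the plaster cast and the shade guide alone.

Things in the scene. Friction and masses are not known exactly. Their poses are not given: they have to be found in the camera images.
- palette: White ceramic plate 84 x 70 x 10 mm, about 0.14 kg (varies); one face plain, the other with nine round wells 15 mm wide. Starts flat, wells down, its 84 mm side roughly square to the stop, 15 to 60 mm before it. Origin: centre of the well face (underneath at the start). x: along the 84 mm side, toward the stop at the start; y: along the 70 mm side; z: out of the plain face, up at the start.
- corner_a (a point): Corner of the palette at its x = +42 mm, y = +35 mm, mid thickness (5 mm above the origin's face). This is one end of the edge nearest the stop at the start, which rises.
- corner_b (a point): Corner of the palette at its x = +42 mm, y = -35 mm, mid thickness: other end of the edge that rises.
- corner_c (a point): Corner of the palette at its x = -42 mm, y = -35 mm, mid thickness: on the edge nearest the robot at the start, which stays on the bench.
- corner_d (a point): Corner of the palette at its x = -42 mm, y = +35 mm, mid thickness: other end of the edge that stays on the bench.
- stop: Slippery polished steel bench stop (friction about 0.1), 170 mm wide, fixed. Origin: on the bench, middle of its foot line, where the slope begins on the robot's side. x: level, square to the stop, away from the robot; y: along the stop. Its front rises at 42 degrees to 8 mm height, at 57 to 22 mm, at 74 to the top edge. A low flange with ribs behind ends 60 mm from the foot line.
- stop_edge (a point): Middle of the stop's rounded top edge, 48 mm high, 27 mm behind the foot line. A palette pushed at its rear edge, low and square to the stop, rides up and leans here, about 60 to 65 degrees from flat once its lower edge is near the foot line; its raised edge then 70 to 80 mm high, 30 to 42 mm behind the line. Left alone it stays; pushed back past upright it falls over on the robot's side.
- jar_0: Bystander: powder jar with a ribbed white lid, 55 mm wide, 52 mm high, standing loose to the right of the work. Origin: centre of its underside.
- stone_model_a: Bystander: yellowish plaster dental cast, 58 x 65 x 33 mm, loose to the left of the stop. Origin: centre of its underside.
- shade_guide: Bystander: bar of tooth-coloured shade tabs, 46 x 120 x 9 mm, lying loose 110 to 145 mm behind the stop's foot line. Origin: centre of its underside.
Not all that is in view belongs to the job. What is shaped like the palette but blue or yellow is not meant.

How it is judged:
By the outcome, as a careful person would: the job done as asked, in the order asked, and still so for the second after the job is handed in, with the robot touching nothing.
It also fails if it takes over 45 s, if anything falls off the work surface, if the arm or the gripper's body presses on something with over 40 N, if the wrist force passes 120 N, or if a joint passes its speed limit or range.

## Robot

A 6-joint arm with a two-finger parallel gripper is mounted at the origin on a cart in front of the work surface, level with it; the furniture and walls round the work are solid. World frame = base frame: x ahead of the robot, y to its left, z up, the work surface at z = 0. Lengths are in m, angles in rad, forces in N, time in s.
With the tool pointing down it reaches from about 0.25 to 0.775 m from the base axis. Payload 8.9 kg.
Tool frame: the origin (TCP) lies between the finger pads; the fingertips stand bot.tip_reach ahead of it and the grasp point (between the pads) lies 6 mm ahead of it (bot.tip_reach is the distance from the TCP to the fingertips, in m); z points along the fingers, y is the line along which they close (so a half turn about z gives the same grasp; the last joint's range is limited). The gripper opens to 85 mm and grips with 20 to 120 N. Pads are 22 mm wide; open, the fingers measure 114 mm over their backs; the gripper's body (76 mm by 85 mm) begins 54 mm behind the grasp point. The pads swing forward as they close: fully open they stand 13 mm farther back than shut.
Start: joints at [-1.42, 0.291, -0.153, 1.127, 0, 1.431], TCP at [0.15, -0.503, 0.256] pointing down, gripper open.
Joint ranges: [-2.52, 2.52], [-0.91, 1.74], [-1.3, 1.37], [-1.96, 2.02], [-1.52, 1.47], [-3.14, 3.14]. Speed limits (rad/s): [2.22, 2.22, 2.79, 3.14, 3.14, 3.14].

## Interface

Orientations are given as [roll, pitch, yaw] about the fixed x, y, z axes, in that order (R = Rz(yaw) Ry(pitch) Rx(roll)).
In Python, from station import bot gives the robot as it stands.
- The arm moves only by the tool play_rows, never from a script. Its argument "commands" is a list of rows, each a list of 4 numbers: the shift along the tool's x, y, z normalised to -1 to 1, where 1 is 0.2 m, then the turn about the tool's z normalised to -1 to 1, where 1 is 360 degrees. In form: [[x, y, z, yaw], ...]. A call has 1 to 8 rows; each row is the pose to reach, as a shift and turn from the pose commanded when the call began, along the tool's axes at that moment, turning the shorter way round; what a row does not reach only later rows make up. A row lasts 1/10 s, in which the tool goes at most 50 mm and 8.59 degrees, less where a joint would pass 70% of its speed; a pose out of reach is approached as far as the arm can. A call with a number of a shift or a turn outside -1 to 1 is refused whole. A call with a gripper value outside its range is refused whole. "grip" is the closure, from -1 (fully open) to 1 (shut), set as the call begins (left out, the last holds). The fingers move at their own pace and stop on an object; "force" is the grip in N (left out, the last holds). Time passes only in rows, so rows that repeat a pose let the fingers close. It gives the time, the measured TCP pose, the force, the opening and the grip force at its end, in the units of the state.
- bot.get_obs(): the state, without advancing time (a new reading comes with each control period).
- bot.get_image(name): name is "scene" or "top"; returns a dict with "image" (480x640x3 uint8, red, green, blue), "fx", "fy", "cx", "cy" (pixels), "T" (4x4, takes a point from camera to world coordinates). Camera axes: x right, y down, z forward; pixel columns grow to the right and rows downward; lengths in m; the calibration is good to about 2 mm. A picture is of the moment at which its call begins. There is no depth.
- bot.finish_job(): hands the job in; it is judged then, once.
The state is a dict: "time_s": time; "qpos": joint angles; "qvel": joint speeds; "tau": joint torques, N m; "tool_pos": TCP position; "tool_rot": TCP orientation; "force": force on the tool from outside, world axes, zero at the start; "ft_torque": the same for the moment, N m; "finger_gap": finger opening in m; "grasp_force": force on a finger pad.
Only numpy, scipy, OpenCV 4.12 (cv2) and the standard library are available. Lean on these libraries where they do the work, as an engineer would, in place of code of your own. Each camera call takes 0.05 s, during which the arm holds its last target. There are 200 camera calls.

## Working session

There is one attempt and no reset: what is moved stays moved. The work goes in short steps, Python scripts to look and compute and a tool call to move; the robot and the scene stay as the last step left them, time stands still between calls to the robot, and variables do not carry over. Pictures are saved under pics/ and viewed, at most 10 in all, crops included, and the job is handed in when it is done.

Besides the shell and the picture viewer there is one more tool, called after "Emit:" as name([rows], argument=value, ...), one row to a line, values as JSON. play_rows: Moves the arm, as the interface text tells. Scaled input: -1 to 1 covers 0.2 m each way for a shift and 360 degrees each way for a turn. Its arguments: {"type":"object","properties":{"commands":{"type":"array","items":{"type":"array","items":{"type":"number"}}},"grip":{"type":"number"},"force":{"type":"number"}},"required":["commands"]}

```bash
mkdir -p pics; cat > h.py <<'E'
import numpy as np, cv2
from station import bot
from scipy.spatial.transform import Rotation as R
def snap(n,f):
    d=bot.get_image(n); cv2.imwrite('pics/'+f,d['image'][:,:,::-1])
    np.savez('pics/'+f[:-4],**{k:d[k] for k in('fx','fy','cx','cy','T')}); return d
def ray(d,u,v,z=0):
    T=np.array(d['T']); r=T[:3,:3]@np.array([(u-d['cx'])/d['fx'],(v-d['cy'])/d['fy'],1])
    return T[:3,3]+r*(z-T[2,3])/r[2]
def crop(f,x,y,w,h,o,k):
    cv2.imwrite('pics/'+o,cv2.resize(cv2.imread('pics/'+f)[y:y+h,x:x+w],None,fx=k,fy=k,interpolation=cv2.INTER_CUBIC))
E
python3 - <<'E'
from h import *
a=snap('scene','s0.png');b=snap('top','t0.png')
o=bot.get_obs();print(bot.tip_reach,o['tool_pos'],o['tool_rot'],o['time_s'],o['force'])
E
```

```text
0.025 [ 0.14996827 -0.50273052  0.25578748] [-3.14039335e+00 -1.61814961e-04  2.89790078e-01] 0.1 [-0.14022806  0.24698795 -0.1521371 ]
```

View pics/t0.png

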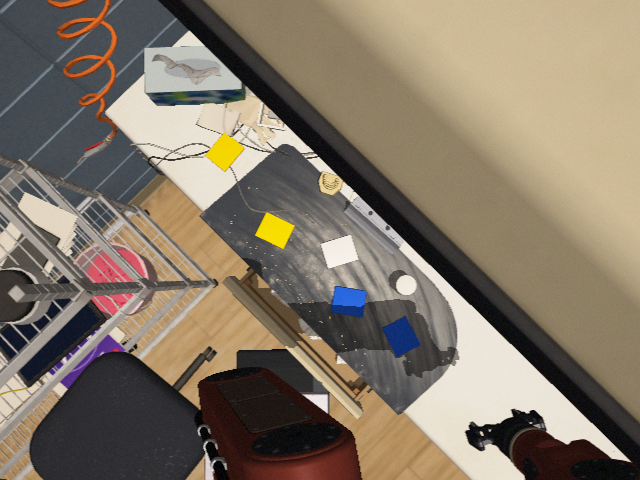

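View pics/s0.png

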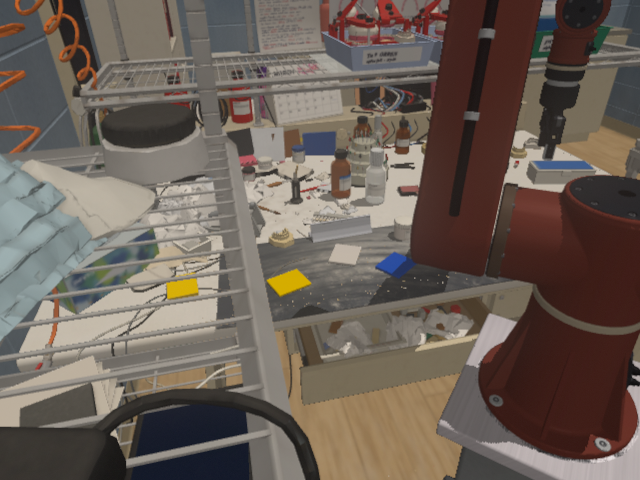

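The white piece at top (340,251) is the palette, lying before the grey stop at (375,222). The blue pieces (349,300) and (401,337) and the yellow ones (274,230) and (225,152) are distractors. I'll confirm this in an enlarged crop.

```bash
python3 - <<'E'
from h import *
crop('t0.png',300,160,133,150,'t0c.png',4) if 0 else crop('t0.png',300,165,150,110,'t0c.png',5)
crop('s0.png',250,190,160,100,'s0c.png',5)
d=np.load('pics/t0.npz')
for n,u,v,z in [('pal',340,251,.01),('stop',375,222,.02),('jar',406,285,.052),('cast',330,183,.03)]: print(n,ray(d,u,v,z).round(4))
for f in('t0','s0'):
  d=np.load(f'pics/{f}.npz'); print(d['T'].round(3),d['fx'])
E
```

```text
pal [ 0.52   -0.1921  0.01  ]
stop [ 0.5951 -0.2839  0.02  ]
jar [ 0.4308 -0.3564  0.052 ]
cast [ 0.6972 -0.1664  0.03  ]
[[-0.004 -0.997  0.071  0.45 ]
 [-1.     0.005  0.006 -0.124]
 [-0.006 -0.071 -0.997  1.345]
 [ 0.     0.     0.     1.   ]] 508.07648862762005
[[-0.848 -0.265  0.459  0.051]
 [-0.53   0.461 -0.712  0.653]
 [-0.023 -0.847 -0.531  0.646]
 [ 0.     0.     0.     1.   ]] 450.47609176641544
```

View pics/t0c.png

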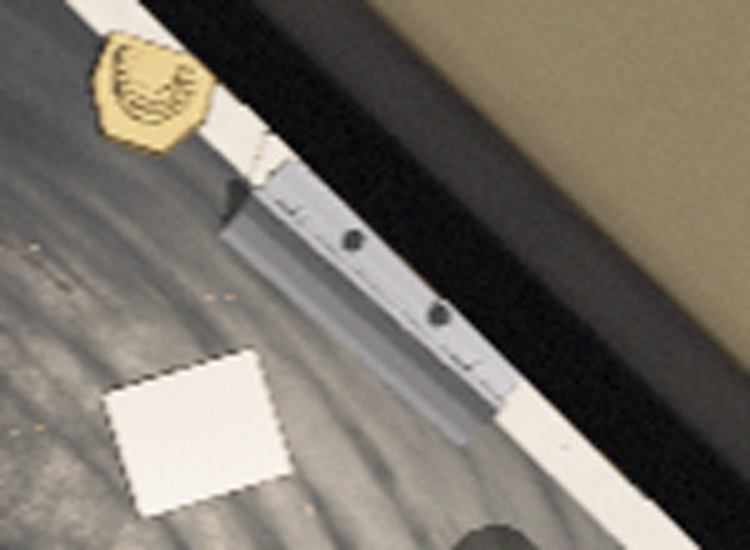

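View pics/s0c.png

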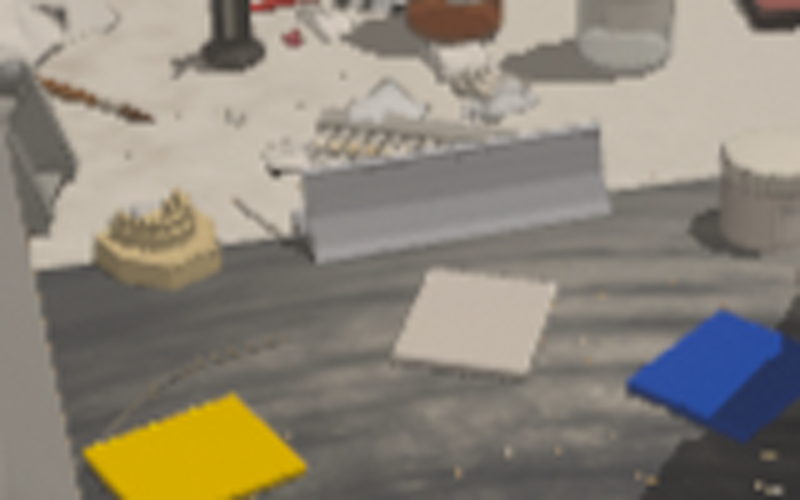

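```bash
python3 - <<'E'
from h import *
d=np.load('pics/t0.npz')
g=lambda u,v,z:ray(d,300+(u+.5)/5-.5,165+(v+.5)/5-.5,z)[:2]
P=np.array([g(*p,.010) for p in[(103,395),(252,349),(292,471),(145,516)]])
print('pal',P.round(4),[np.linalg.norm(P[i]-P[i-1]).round(4) for i in range(4)],P.mean(0))
F=np.array([g(222,237,0),g(462,443,0)]);E=np.array([g(258,187,.048),g(500,410,.048)])
print('foot',F.round(4),'edge',E.round(4))
B=np.array([g(290,160,.003),g(520,382,.003)]);print('flange',B.round(4))
for L in(F,E,B):
  t=L[1]-L[0];print(np.linalg.norm(t),np.degrees(np.arctan2(t[0],-t[1])))
t=(E[1]-E[0]);t/=np.linalg.norm(t);n=np.array([-t[1],t[0]]);print('n',n,np.degrees(np.arctan2(n[1],n[0])))
print('pal along n,t rel foot mid',[((p-F.mean(0))@n*1e3, (p-F.mean(0))@t*1e3) for p in P], (E.mean(0)-F.mean(0))@n)
for i in range(4):
  e=P[i]-P[i-1];print(np.degrees(np.arctan2(e[1],e[0])))
d=np.load('pics/s0.npz')
g=lambda u,v,z:ray(d,250+(u+.5)/5-.5,190+(v+.5)/5-.5,z)[:2]
P=np.array([g(*p,.010) for p in[(392,355),(432,268),(556,285),(527,373)]])
print('scene pal',P.round(4),P.mean(0))
F=np.array([g(317,262,0),g(610,210,0)]);E=np.array([g(303,170,.048),g(599,125,.048)]);print(F.round(4),E.round(4))
E
```

```text
pal [[ 0.5398 -0.1402]
 [ 0.5637 -0.2188]
 [ 0.4993 -0.2392]
 [ 0.476  -0.1619]] [np.float64(0.0673), np.float64(0.0822), np.float64(0.0676), np.float64(0.0808)] [ 0.51968921 -0.19002958]
foot [[ 0.6245 -0.2041]
 [ 0.5141 -0.3302]] edge [[ 0.6441 -0.22  ]
 [ 0.5286 -0.3425]]
flange [[ 0.6652 -0.2405]
 [ 0.5461 -0.3609]]
0.16757867910820096 -41.21766454739643
0.16834301864751353 -43.320763914960196
0.1693424421722354 -44.705112140413085
n [ 0.72752417 -0.68608205] -43.320763914960196
pal along n,t rel foot mid [(np.float64(-108.6380536874397), np.float64(-72.11976885847359)), (np.float64(-37.23858979165521), np.float64(-31.316153425847723)), (np.float64(-70.11250532402146), np.float64(27.707900436301866)), (np.float64(-140.12950721890527), np.float64(-12.596269052985502))] 0.022062253574153062
18.79774680505698
-73.06801758572307
-162.43673158985254
106.75304051952378
scene pal [[ 0.5397 -0.1399]
 [ 0.5636 -0.2206]
 [ 0.499  -0.2384]
 [ 0.474  -0.1598]] [ 0.51908696 -0.18968302]
[[ 0.6288 -0.2085]
 [ 0.5161 -0.3367]] [[ 0.643  -0.2194]
 [ 0.5279 -0.3428]]
```

Both cameras agree. The palette's centre is about (0.519, -0.190) with its long side at about -73°. The stop's normal is about -42.7° and its foot middle about (0.568, -0.267), so the palette must turn about 30° while it is pushed.

```bash
cat >> h.py <<'E'
F0=np.array([.568,-.267]);A=np.radians(-42.7);N=np.array([np.cos(A),np.sin(A)]);Tt=np.array([np.sin(A),-np.cos(A)])
def nt(n,t,z): return np.r_[F0+n*N+t*Tt,z]
def st():
    o=bot.get_obs();p=np.array(o['tool_pos']);q=p[:2]-F0
    print('t',round(o['time_s'],2),'pos',p.round(4),'rpy',np.degrees(o['tool_rot']).round(1),'n,t mm',(q@N*1e3).round(1),(q@Tt*1e3).round(1),'F',np.round(o['force'],1),'gap',o['finger_gap'],bot.tip_reach)
    return o
def go(p):
    o=bot.get_obs();r=R.from_euler('xyz',o['tool_rot'])
    print('shift norm',(r.inv().apply(np.array(p)-o['tool_pos'])/.2).round(3))
E
python3 -c "
from h import *
st();go(nt(-.160,-.026,.12))"
```

```text
t 0.1 pos [ 0.15   -0.5027  0.2558] rpy [-179.9   -0.    16.6] n,t mm -147.4 456.7 F [-0.1  0.2 -0.2] gap 0.08523497802595724 0.025
shift norm [ 2.043 -1.286  0.681]
```

Emit:
play_rows([
  [1,-0.64,0,0.165],
  [1,-0.64,0,0.165],
  [1,-0.64,0,0.165],
  [1,-0.64,0,0.165],
  [1,-0.64,0,0.165],
  [1,-0.64,0,0.165],
  [1,-0.64,0,0.165],
  [1,-0.64,0,0.165],
], grip=0.53)

```text
time_s: 0.9
tool_pos: [0.3054, -0.3226, 0.2562]
tool_rot: [-3.142, 0.0, -0.751]
force: [-0.5, -0.2, 0.7]
finger_gap: 0.0198
grasp_force: 0.0
```

```bash
python3 -c "
from h import *
st();go(nt(-.160,-.026,.12))"
```

```text
t 0.9 pos [ 0.3054 -0.3226  0.2562] rpy [-180.    0.  -43.] n,t mm -155.3 218.9 F [-0.5 -0.2  0.7] gap 0.019814702947019727 0.025
shift norm [-0.03  -1.224  0.681]
```

Emit:
play_rows([
  [-0.015,-0.6,0,0],
  [-0.015,-0.6,0,0],
  [-0.03,-1,0.3,0],
  [-0.03,-1,0.3,0],
  [-0.03,-1,0.5,0],
  [-0.03,-1,0.6,0],
  [-0.03,-1,0.68,0],
  [-0.03,-1,0.68,0],
])

```text
time_s: 1.7
tool_pos: [0.3967, -0.218, 0.1206]
tool_rot: [-3.102, 0.005, -0.69]
force: [-0.7, -0.3, -1.0]
finger_gap: 0.0201
grasp_force: 0.0
```

```bash
python3 -c "
from h import *
st();go(nt(-.160,-.026,.06))"
```

```text
t 1.7 pos [ 0.3967 -0.218   0.1206] rpy [-177.8    0.3  -39.5] n,t mm -159.1 80.2 F [-0.7 -0.3 -1. ] gap 0.020062349492472636 0.025
shift norm [ 0.026 -0.518  0.324]
```

Emit:
play_rows([
  [0,0,0,0],
  [0,0,0,0],
  [0,0,0,0],
])

```text
time_s: 2.0
tool_pos: [0.3985, -0.2197, 0.1237]
tool_rot: [-3.103, -0.001, -0.69]
force: [0.2, -0.6, 0.3]
finger_gap: 0.0201
grasp_force: 0.0
```

```bash
python3 -c "
from h import *
st();go(nt(-.160,-.026,.06))"
```

```text
t 2.0 pos [ 0.3985 -0.2197  0.1237] rpy [-177.8   -0.   -39.5] n,t mm -156.7 80.2 F [ 0.2 -0.6  0.3] gap 0.02008147503620035 0.025
shift norm [ 0.012 -0.518  0.339]
```

Emit:
play_rows([
  [0.01,-0.1,0.05,0.009],
  [0.01,-0.2,0.1,0.009],
  [0.01,-0.3,0.2,0.009],
  [0.01,-0.4,0.25,0.009],
  [0.01,-0.52,0.3,0.009],
  [0.01,-0.52,0.34,0.009],
  [0.01,-0.52,0.34,0.009],
])

```text
time_s: 2.7
tool_pos: [0.4088, -0.2091, 0.0612]
tool_rot: [-3.061, 0.005, -0.685]
force: [0.1, 0.3, 0.7]
finger_gap: 0.02
grasp_force: 0.0
```

```bash
python3 -c "
from h import *
st();go(nt(-.160,-.026,.03));print(bot.get_obs()['qpos'])
snap('top','t1.png');crop('t1.png',300,165,150,110,'t1c.png',5)"
```

```text
t 2.7 pos [ 0.4088 -0.2091  0.0612] rpy [-175.4    0.3  -39.2] n,t mm -156.2 65.4 F [0.1 0.3 0.7] gap 0.019989826211557576 0.025
shift norm [ 0.01  -0.443  0.192]
[-0.68573942  0.38573942 -0.61263697  0.57758664  0.08081974  3.14057753]
```

View pics/t1c.png

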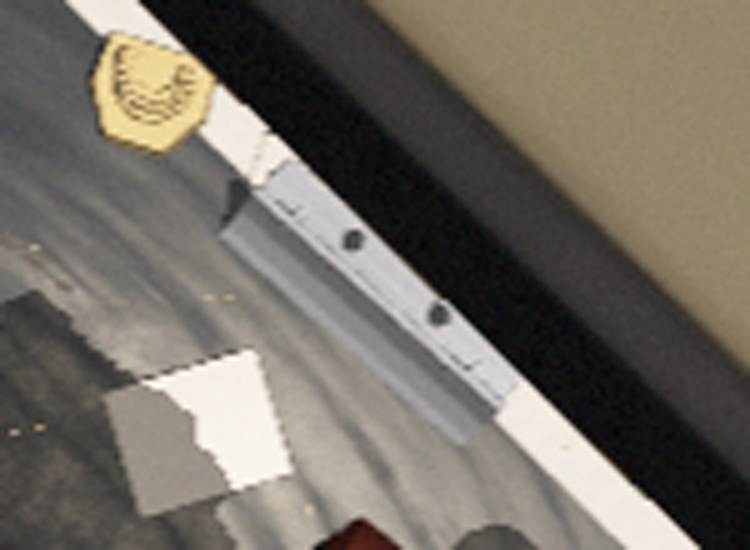

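Joint 6 ran into its limit and tilted the tool. I'll rise and take the same finger line a half turn the other way.

Emit:
play_rows([
  [0,0,-0.1,-0.02],
  [0,0,-0.3,-0.04],
  [0,0,-0.3,-0.3],
  [0,0,-0.3,-0.3],
  [0,0,-0.3,-0.3],
  [0,0,-0.3,-0.3],
  [0,0,-0.3,-0.3],
  [0,0,-0.3,-0.3],
])

```text
time_s: 3.55
tool_pos: [0.4062, -0.2134, 0.1219]
tool_rot: [-3.106, -0.072, 0.471]
force: [0.8, -0.2, -0.1]
finger_gap: 0.0197
grasp_force: 0.0
```

Emit:
play_rows([
  [0,0,0,-0.3],
  [0,0,0,-0.3],
  [0,0,0,-0.3],
  [0,0,0,-0.3],
  [0,0,0,-0.3],
  [0,0,0,-0.3],
  [0,0,0,-0.3],
  [0,0,0,-0.3],
])

```text
time_s: 4.35
tool_pos: [0.4062, -0.2134, 0.1219]
tool_rot: [3.087, -0.06, 1.674]
force: [0.5, -0.1, 0.1]
finger_gap: 0.0201
grasp_force: 0.0
```

```bash
python3 -c "
from h import *
o=st();print(o['qpos'],R.from_euler('xyz',o['tool_rot']).as_matrix().round(3));go(nt(-.160,-.026,.10))"
```

```text
t 4.35 pos [ 0.4062 -0.2134  0.1219] rpy [176.9  -3.4  95.9] n,t mm -155.3 70.3 F [ 0.5 -0.1  0.1] gap 0.02008271827851215 0.025
[-0.69667027  0.2946195  -0.54303724  0.73808166  0.08073036  0.77227037] [[-0.103  0.994  0.048]
 [ 0.993  0.1    0.065]
 [ 0.06   0.054 -0.997]]
shift norm [0.329 0.338 0.148]
```

Emit:
play_rows([
  [0.1,0.1,0,-0.02],
  [0.2,0.2,0,-0.05],
  [0.3,0.3,0,-0.08],
  [0.3,0.3,0.1,-0.1],
  [0.3,0.3,0.1,-0.115],
  [0.3,0.3,0.1,-0.115],
  [0.3,0.3,0.1,-0.115],
], grip=1)

```text
time_s: 5.05
tool_pos: [0.4611, -0.1469, 0.1088]
tool_rot: [3.061, -0.01, 2.385]
force: [-0.5, 0.1, 0.2]
finger_gap: 0.0002
grasp_force: 0.0
```

```bash
python3 -c "
from h import *
o=st();print(o['qpos'],R.from_euler('xyz',o['tool_rot']).as_matrix().round(3));go(nt(-.163,-.017,.04))"
```

```text
t 5.05 pos [ 0.4611 -0.1469  0.1088] rpy [175.4  -0.6 136.6] n,t mm -160.0 -15.8 F [-0.5  0.1  0.2] gap 0.0001915458585457913 0.025
[-0.50993849  0.34352738 -0.51159646  0.70540966  0.08032665  0.24770738] [[-0.727  0.685  0.048]
 [ 0.687  0.724  0.065]
 [ 0.01   0.08  -0.997]]
shift norm [ 0.012 -0.022  0.344]
```

Emit:
play_rows([
  [0.015,-0.02,0.15,-0.002],
  [0.015,-0.03,0.3,-0.002],
  [0.015,-0.03,0.36,-0.002],
  [0.015,-0.03,0.38,-0.002],
  [0.015,-0.03,0.39,-0.002],
  [0.015,-0.03,0.39,-0.002],
])

```text
time_s: 5.65
tool_pos: [0.4588, -0.1443, 0.0309]
tool_rot: [3.061, -0.008, 2.4]
force: [-0.2, 0.6, 0.3]
finger_gap: 0.0001
grasp_force: 0.0
```

```bash
python3 -c "
from h import *
o=st();go(nt(-.127,-.017,.029))
snap('top','t2.png');snap('scene','s2.png');a=cv2.imread('pics/t2.png')[165:285,300:420];b=cv2.imread('pics/s2.png')[190:310,280:400]
cv2.imwrite('pics/c2.png',cv2.resize(np.hstack([a,b]),None,fx=3.3,fy=3.3,interpolation=cv2.INTER_CUBIC))"
```

```text
t 5.65 pos [ 0.4588 -0.1443  0.0309] rpy [175.4  -0.5 137.5] n,t mm -163.5 -16.1 F [-0.2  0.6  0.3] gap 0.00014994512376702252 0.025
shift norm [-0.182  0.003  0.008]
```

View pics/c2.png

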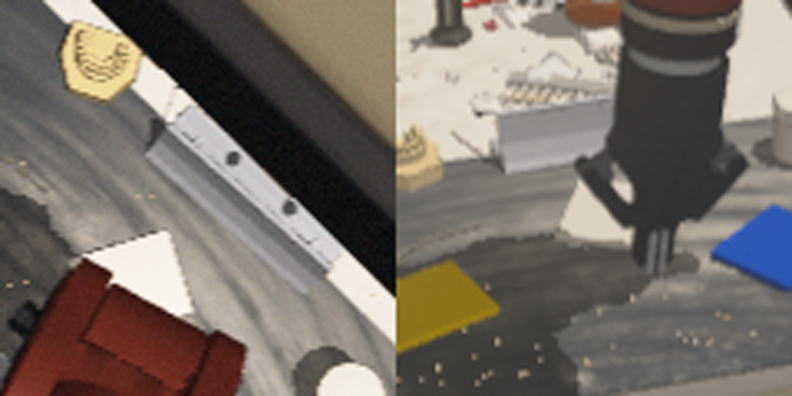

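Emit:
play_rows([
  [-0.03,0,0.008,0],
  [-0.06,0,0.008,0],
  [-0.09,0,0.008,0],
  [-0.12,0,0.008,0],
  [-0.145,0,0.008,0],
  [-0.17,0,0.008,0],
  [-0.195,0,0.008,0],
  [-0.22,0,0.008,0],
])

```text
time_s: 6.55
tool_pos: [0.4911, -0.1737, 0.0283]
tool_rot: [3.061, -0.009, 2.402]
force: [-1.9, 0.2, 1.7]
finger_gap: -0.0001
grasp_force: 0.8
```

```bash
python3 -c "
from h import *
o=st()
snap('top','t3.png');snap('scene','s3.png');a=cv2.imread('pics/t3.png')[165:285,300:420];b=cv2.imread('pics/s3.png')[190:310,280:400]
cv2.imwrite('pics/c3.png',cv2.resize(np.hstack([a,b]),None,fx=3.3,fy=3.3,interpolation=cv2.INTER_CUBIC))"
```

```text
t 6.55 pos [ 0.4911 -0.1737  0.0283] rpy [175.4  -0.5 137.6] n,t mm -119.8 -16.5 F [-1.9  0.2  1.7] gap -0.00011638292295531177 0.025
```

View pics/c3.png

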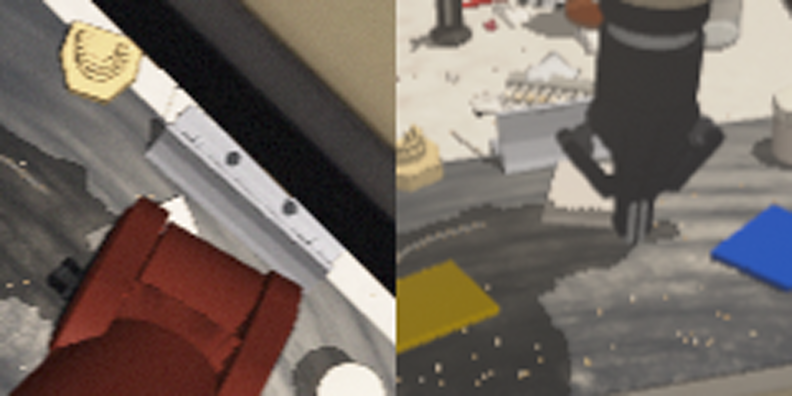

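```bash
cat >> h.py <<'E'
def show(d,pts,z=.01):
    P=[ray(d,u,v,z)[:2] for u,v in pts]
    for p in P: q=p-F0; print(p.round(4),'n,t',(q@N*1e3).round(1),(q@Tt*1e3).round(1))
    for a,b in zip(P,P[1:]): e=b-a; print(' seg',np.linalg.norm(e).round(4),(np.degrees(np.arctan2(e@Tt,e@N))).round(1),'deg from n toward t')
E
python3 -c "
from h import *
d=np.load('pics/s3.npz')
c=lambda u,v:((u-396)/3.3+280,v/3.3+190)
show(d,[c(614,221),c(545,215),c(563,158)])
b=cv2.imread('pics/s3.png');h=cv2.cvtColor(b,cv2.COLOR_BGR2HSV)
for v in range(236,262,2): print(v,[int(x) for x in b[v,318:352:1,2]])
"
```

```text
[ 0.5086 -0.1767] n,t -104.9 -26.1
[ 0.5587 -0.1573] n,t -81.2 -74.3
[ 0.5899 -0.2367] n,t -4.5 -37.1
 seg 0.0537 -63.8 deg from n toward t
 seg 0.0853 25.8 deg from n toward t
236 [166, 166, 165, 166, 165, 166, 166, 165, 165, 165, 166, 169, 148, 104, 69, 60, 61, 60, 59, 67, 73, 109, 169, 182, 183, 179, 138, 81, 57, 58, 57, 56, 58, 58]
238 [171, 172, 174, 174, 176, 179, 179, 181, 184, 184, 176, 191, 196, 194, 149, 85, 59, 59, 59, 59, 59, 79, 116, 130, 131, 133, 135, 95, 61, 57, 57, 57, 57, 57]
240 [184, 183, 179, 172, 170, 166, 161, 151, 140, 136, 153, 208, 220, 220, 220, 189, 124, 72, 59, 59, 58, 59, 58, 99, 182, 208, 210, 156, 84, 55, 55, 57, 56, 57]
242 [126, 124, 125, 127, 129, 132, 135, 136, 135, 125, 204, 221, 220, 220, 220, 220, 220, 189, 124, 71, 58, 58, 58, 59, 56, 125, 169, 131, 74, 56, 56, 56, 55, 56]
244 [131, 131, 130, 130, 130, 129, 127, 127, 128, 176, 214, 220, 220, 220, 220, 220, 220, 220, 220, 179, 100, 57, 58, 57, 56, 56, 56, 56, 55, 55, 54, 55, 56, 54]
246 [131, 133, 135, 136, 136, 137, 135, 135, 134, 205, 221, 221, 220, 220, 221, 221, 220, 220, 220, 220, 203, 133,
[... 474 characters left out ...]
, 214, 200, 192, 214, 201, 214, 220, 220, 189, 105, 53, 55, 55, 68, 101]
254 [86, 89, 92, 94, 95, 94, 109, 126, 129, 129, 128, 127, 128, 128, 129, 128, 128, 128, 129, 128, 129, 128, 128, 128, 128, 128, 127, 117, 75, 53, 54, 55, 80, 107]
256 [89, 91, 93, 94, 95, 96, 127, 139, 140, 143, 146, 146, 144, 145, 146, 143, 141, 140, 139, 137, 136, 135, 136, 136, 135, 135, 135, 93, 57, 54, 55, 55, 92, 110]
258 [92, 94, 93, 95, 97, 98, 99, 99, 97, 100, 100, 98, 95, 102, 104, 105, 106, 106, 103, 112, 117, 116, 119, 123, 124, 126, 128, 107, 68, 54, 54, 60, 97, 112]
260 [86, 85, 85, 85, 85, 82, 81, 82, 82, 81, 81, 80, 81, 80, 81, 81, 79, 79, 80, 81, 81, 80, 82, 82, 84, 85, 87, 90, 85, 63, 54, 62, 99, 111]
```

```bash
python3 -c "
from h import *
d=np.load('pics/s3.npz')
show(d,[(343.5,252.4),(325.3,251.5),(328.8,238)])
d=np.load('pics/t3.npz')
b=cv2.imread('pics/t3.png');
for v in range(220,246,2): print(v,[int(x) for x in b[v,322:364:1,0]])
"
```

```text
[ 0.5246 -0.1918] n,t -82.9 -25.8
[ 0.5672 -0.172 ] n,t -65.0 -69.3
[ 0.5938 -0.2337] n,t -3.6 -42.0
 seg 0.047 -67.5 deg from n toward t
 seg 0.0672 24.0 deg from n toward t
220 [56, 57, 62, 60, 95, 118, 107, 105, 111, 115, 113, 111, 122, 131, 137, 137, 130, 135, 124, 125, 121, 123, 126, 133, 134, 140, 140, 131, 115, 110, 113, 139, 163, 174, 163, 149, 148, 143, 144, 149, 140, 121]
222 [64, 62, 61, 61, 92, 111, 119, 120, 114, 109, 107, 111, 113, 116, 121, 133, 144, 142, 135, 135, 129, 132, 126, 129, 126, 133, 139, 139, 138, 128, 115, 108, 103, 133, 159, 171, 166, 155, 147, 145, 144, 139]
224 [73, 66, 64, 59, 63, 63, 99, 119, 123, 129, 124, 107, 111, 114, 111, 117, 123, 134, 147, 154, 113, 78, 111, 139, 136, 128, 128, 130, 134, 137, 109, 86, 159, 154, 105, 128, 157, 170, 168, 158, 148, 147]
226 [71, 69, 72, 69, 68, 71, 69, 68, 68, 99, 122, 118, 113, 108, 108, 108, 111, 115, 92, 44, 27, 21, 23, 19, 34, 46, 65, 125, 210, 235, 234, 235, 235, 208, 142, 117, 113, 122, 151, 164, 170, 161]
228 [72, 66, 73, 71, 71, 72, 72, 71, 68, 68, 106, 130, 128, 121, 115, 86, 40, 13, 23, 33, 31, 28, 22, 2
[... 821 characters left out ...]
54]
238 [73, 77, 85, 88, 90, 125, 145, 139, 92, 16, 23, 21, 25, 34, 32, 34, 33, 29, 33, 34, 27, 29, 31, 30, 29, 22, 21, 32, 28, 29, 35, 28, 24, 31, 26, 24, 24, 26, 19, 23, 35, 89]
240 [61, 60, 73, 76, 85, 105, 115, 72, 10, 16, 20, 26, 27, 33, 31, 30, 30, 35, 28, 32, 31, 27, 30, 29, 29, 25, 35, 29, 34, 34, 33, 27, 32, 33, 29, 25, 31, 28, 25, 23, 30, 22]
242 [64, 64, 64, 66, 65, 63, 43, 18, 16, 21, 24, 30, 33, 33, 32, 26, 27, 30, 33, 33, 34, 34, 22, 15, 26, 35, 36, 29, 32, 35, 28, 34, 31, 34, 31, 29, 30, 27, 26, 27, 32, 28]
244 [36, 53, 70, 65, 54, 31, 24, 24, 22, 27, 26, 31, 28, 28, 23, 33, 33, 32, 33, 30, 32, 27, 22, 34, 36, 36, 34, 35, 30, 34, 34, 33, 31, 34, 38, 29, 31, 30, 25, 35, 33, 28]
```

```bash
python3 -c "
from h import *
show(np.load('pics/t3.npz'),[(354,224.3),(359.3,235.5)])
d=np.load('pics/s3.npz'); show(d,[(328.8,238),(331,236)])
d0=np.load('pics/s0.npz')
b=cv2.imread('pics/s3.png')
cv2.imwrite('pics/c3b.png',cv2.resize(b[225:275,310:370],None,fx=12,fy=12,interpolation=cv2.INTER_CUBIC))
"
```

```text
[ 0.5904 -0.2297] n,t -8.9 -42.6
[ 0.5607 -0.2433] n,t -21.4 -12.4
 seg 0.0327 112.6 deg from n toward t
[ 0.5938 -0.2337] n,t -3.6 -42.0
[ 0.594  -0.2456] n,t 4.6 -33.3
 seg 0.0119 46.4 deg from n toward t
```

View pics/c3b.png

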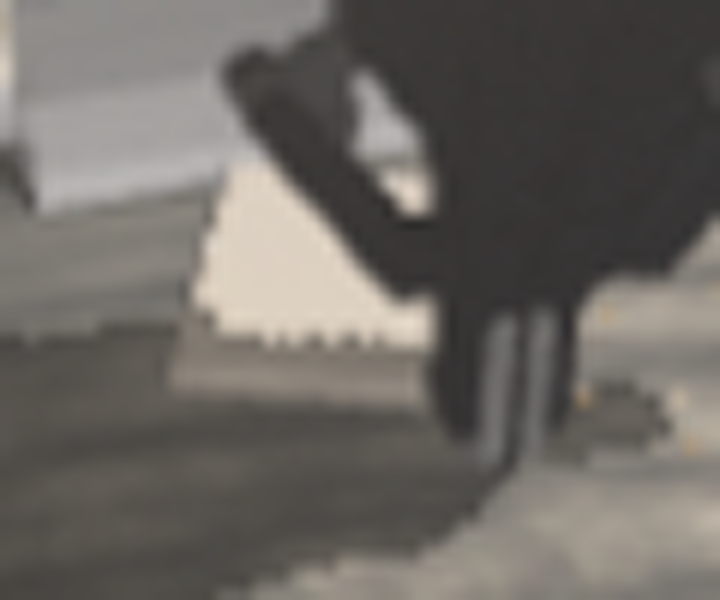

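```bash
python3 -c "
from h import *
d=np.load('pics/s3.npz'); show(d,[(345.3,258.2),(324.3,256.8)],0)
"
```

```text
[ 0.5147 -0.1839] n,t -95.5 -25.0
[ 0.5646 -0.1624] n,t -73.4 -74.5
 seg 0.0543 -65.9 deg from n toward t
```

Emit:
play_rows([
  [0.05,0,0,0],
  [0.05,0,-0.15,0],
  [0.05,0.15,-0.25,0],
  [0,0.3,-0.25,0],
  [-0.15,0.4,-0.25,0],
  [-0.24,0.4,-0.25,0],
  [-0.24,0.4,-0.25,0],
  [-0.24,0.4,-0.25,0],
])

```text
time_s: 7.45
tool_pos: [0.5767, -0.1496, 0.0837]
tool_rot: [3.062, -0.01, 2.402]
force: [-0.0, -0.3, -0.3]
finger_gap: -0.0001
grasp_force: 0.0
```

```bash
python3 -c "
from h import *
o=st();go(nt(-.072,-.095,.028))
d=snap('top','t4.png');snap('scene','s4.png')
b=cv2.imread('pics/s4.png')
a=cv2.imread('pics/t4.png')
cv2.imwrite('pics/c4.png',cv2.resize(np.hstack([b[210:280,310:390],a[200:270,310:390]]),None,fx=5,fy=5,interpolation=cv2.INTER_CUBIC))"
```

```text
t 7.45 pos [ 0.5767 -0.1496  0.0837] rpy [175.4  -0.6 137.6] n,t mm -73.2 -92.2 F [-0.  -0.3 -0.3] gap -8.02238957535962e-05 0.025
shift norm [-0.009 -0.008  0.279]
```

View pics/c4.png

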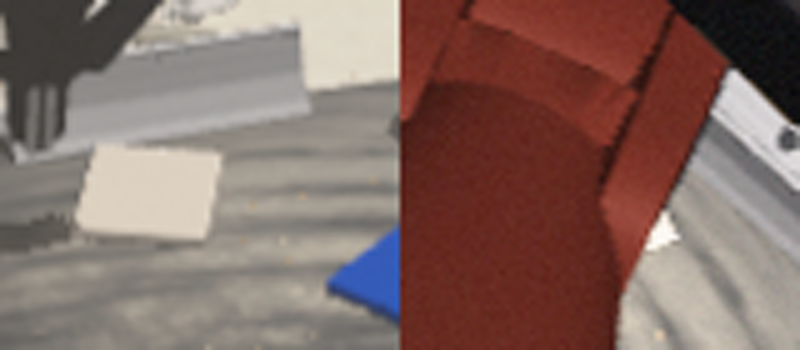

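Only one view is left, so I'll measure by code from here. The palette's top corners in the scene image are about (325.4,255.5), (329.4,238.6), (354.4,240) and (351.6,256.5).

```bash
cat >> h.py <<'E'
from scipy.optimize import minimize
def proj(d,X):
    T=np.array(d['T']);c=(np.atleast_2d(X)-T[:3,3])@T[:3,:3];return np.c_[d['fx']*c[:,0]/c[:,2]+d['cx'],d['fy']*c[:,1]/c[:,2]+d['cy']]
def box(n,t,a):
    "flat palette centre n,t mm, a deg from n toward t; 8 corners"
    c=np.radians(a);u=np.cos(c)*N+np.sin(c)*Tt;w=-np.sin(c)*N+np.cos(c)*Tt
    return np.array([np.r_[F0+(n*N+t*Tt)/1e3+i*.042*u+j*.035*w,z] for z in(0,.01) for i,j in((-1,-1),(1,-1),(1,1),(-1,1))])
def fit(d,x0,roi,sub=None):
    im=np.array(d['image']).astype(int);x,y,w,h=roi
    m=((im.min(2)>150)&(im[:,:,0]-im[:,:,2]>8)).astype(np.uint8);k=np.zeros_like(m);k[y:y+h,x:x+w]=m[y:y+h,x:x+w]
    S=4;K=cv2.resize(k[y:y+h,x:x+w],None,fx=S,fy=S,interpolation=cv2.INTER_NEAREST)
    def cost(p):
        q=proj(d,box(*p)[4:]);q=((q-[x,y]+.5)*S*16).round().astype(np.int32)
        M=np.zeros_like(K);cv2.fillPoly(M,[q],1,shift=4);return (M!=K).sum()/S/S
    r=min((minimize(cost,np.array(x0)+e,method='Nelder-Mead',options=dict(initial_simplex=np.array(x0)+e+np.array([[0,0,0],[8,0,0],[0,8,0],[0,0,8]]))) for e in np.array([[0,0,0],[5,-5,5],[-5,5,-5]])),key=lambda r:r.fun)
    print('fit n,t,deg',r.x.round(1),'err px',r.fun,'mask',k.sum());return r.x
E
python3 -c "
from h import *
show(np.load('pics/s4.npz'),[(325.4,255.2),(329.4,238.6),(354.4,240),(351.6,256.5),(325.4,255.2)])
d=dict(np.load('pics/s4.npz'));d['image']=cv2.imread('pics/s4.png')[:,:,::-1]
fit(d,[-50,-25,23],(318,236,45,28))
"
```

```text
[ 0.558  -0.1575] n,t -81.6 -73.8
[ 0.5908 -0.2319] n,t -7.1 -41.3
[ 0.5291 -0.259 ] n,t -34.0 20.6
[ 0.4975 -0.1856] n,t -107.0 -12.1
[ 0.558  -0.1575] n,t -81.6 -73.8
 seg 0.0813 23.5 deg from n toward t
 seg 0.0675 113.5 deg from n toward t
 seg 0.0799 -155.9 deg from n toward t
 seg 0.0667 -67.6 deg from n toward t
fit n,t,deg [-56.7 -28.4  25. ] err px 44.3125 mask 501
```

Emit:
play_rows([
  [0,0,0.15,0],
  [0,0,0.25,0],
  [0,0,0.275,0],
  [0,-0.04,0.275,0],
  [0,-0.08,0.275,0],
  [0,-0.11,0.275,0],
  [0,-0.14,0.275,0],
  [0,-0.17,0.275,0],
])

```text
time_s: 8.35
tool_pos: [0.5593, -0.172, 0.029]
tool_rot: [3.057, -0.005, 2.402]
force: [3.7, 6.9, 14.0]
finger_gap: 0.0002
grasp_force: 7.1
```

Emit:
play_rows([
  [0,0.05,0,0],
  [0,0.1,-0.1,0],
  [0,0.15,-0.3,0],
  [0,0.15,-0.3,0],
])

```text
time_s: 8.75
tool_pos: [0.5781, -0.155, 0.0944]
tool_rot: [3.059, -0.001, 2.402]
force: [0.0, -0.7, 0.6]
finger_gap: 0.0002
grasp_force: 0.0
```

```bash
python3 -c "
from h import *
o=st()
d=snap('scene','s5.png');fit(d,[-55,-15,5],(315,232,52,34))
e=snap('top','t5.png')
"
```

```text
t 8.75 pos [ 0.5781 -0.155   0.0944] rpy [175.2  -0.  137.6] n,t mm -68.6 -89.2 F [ 0.  -0.7  0.6] gap 0.00018157821368783417 0.025
fit n,t,deg [-55.3 -10.4  25.4] err px 42.1875 mask 501
```

```bash
cat >> h.py <<'E'
def quad(f,roi,z=.01,pr=True):
    im=cv2.imread('pics/'+f+'.png')[:,:,::-1].astype(int);x,y,w,h=roi
    m=((im.min(2)>150)&(im[:,:,0]-im[:,:,2]>8)).astype(np.uint8)[y:y+h,x:x+w]
    if pr: print('\n'.join(''.join('.#'[v] for v in r) for r in m))
    cs,_=cv2.findContours(m,cv2.RETR_EXTERNAL,cv2.CHAIN_APPROX_NONE);c=max(cs,key=cv2.contourArea)
    q=cv2.approxPolyN(c,4)[0]+[x,y] if hasattr(cv2,'approxPolyN') else 0
    print(q);show(np.load('pics/'+f+'.npz'),[tuple(p) for p in q]+[tuple(q[0])],z)
E
python3 -c "
from h import *
quad('s4',(315,230,60,36),pr=False)
quad('s5',(315,230,60,36))
"
```

```text
[[355 240]
 [351 258]
 [324 256]
 [329 237]]
[ 0.5277 -0.2598] n,t -34.5 22.1
[ 0.4956 -0.1789] n,t -113.0 -15.7
[ 0.5592 -0.1526] n,t -84.1 -78.2
[ 0.596  -0.2384] n,t 1.2 -40.0
[ 0.5277 -0.2598] n,t -34.5 22.1
 seg 0.0871 -154.3 deg from n toward t
 seg 0.0688 -65.2 deg from n toward t
 seg 0.0934 24.1 deg from n toward t
 seg 0.0716 119.9 deg from n toward t
............................................................
............................................................
............................................................
............................................................
............................................................
............................................................
............................................................
....................##########..............................
....................####################.#..................
....................##########################..............
....................##########################..............
...................###########################..............
....
[... 1121 characters left out ...]
........................#########
.......................................#..............####..
............................................................
............................................................
............................................................
............................................................
[[360 238]
 [360 256]
 [330 254]
 [335 236]]
[ 0.5209 -0.2756] n,t -28.8 38.3
[ 0.4803 -0.1982] n,t -111.1 8.9
[ 0.5507 -0.1681] n,t -79.8 -61.0
[ 0.5846 -0.2511] n,t 1.4 -22.9
[ 0.5209 -0.2756] n,t -28.8 38.3
 seg 0.0874 -160.4 deg from n toward t
 seg 0.0767 -65.8 deg from n toward t
 seg 0.0896 25.1 deg from n toward t
 seg 0.0683 116.2 deg from n toward t
```

Emit:
play_rows([
  [0.2,0,0,0],
  [0.3,0,0,0],
  [0.32,-0.2,-0.01,0],
  [0.32,-0.38,-0.03,0],
  [0.32,-0.43,0,0],
  [0.32,-0.43,0.15,0],
  [0.32,-0.43,0.2,0],
  [0.32,-0.43,0.2,0],
], grip=0.44)

```text
time_s: 9.65
tool_pos: [0.4702, -0.17, 0.0409]
tool_rot: [3.062, -0.013, 2.402]
force: [0.2, 1.2, -0.0]
finger_gap: 0.0246
grasp_force: 0.0
```

```bash
python3 -c "
from h import *
o=st();go(nt(-.130,-.007,.028))
"
```

```text
t 9.65 pos [ 0.4702 -0.17    0.0409] rpy [175.4  -0.7 137.6] n,t mm -137.6 -4.9 F [ 0.2  1.2 -0. ] gap 0.024582402042817163 0.025
shift norm [-0.039  0.005  0.065]
```

Emit:
play_rows([
  [0,0,0.06,0],
  [-0.05,0,0.065,0],
  [-0.09,0,0.065,0],
  [-0.11,0,0.065,0],
  [-0.13,0,0.065,0],
  [-0.15,0,0.065,0],
  [-0.165,0,0.065,0],
  [-0.18,0,0.065,0],
])

```text
time_s: 10.45
tool_pos: [0.499, -0.1946, 0.0295]
tool_rot: [3.061, -0.009, 2.402]
force: [-1.1, 0.3, 0.7]
finger_gap: 0.024
grasp_force: 0.5
```

```bash
python3 -c "
from h import *
o=st()
"
```

```text
t 10.45 pos [ 0.499  -0.1946  0.0295] rpy [175.4  -0.5 137.6] n,t mm -99.8 -6.4 F [-1.1  0.3  0.7] gap 0.023993636006269276 0.025
```

Emit:
play_rows([
  [0.05,0,0,0],
  [0.2,0,-0.1,0],
  [0.3,0,-0.25,0],
  [0.3,0,-0.25,0],
])

```text
time_s: 10.85
tool_pos: [0.4509, -0.1558, 0.0821]
tool_rot: [3.061, -0.008, 2.403]
force: [-0.6, -0.7, -0.2]
finger_gap: 0.0237
grasp_force: 0.0
```

```bash
python3 -c "
from h import *
o=st()
snap('scene','s6.png');quad('s6',(315,225,60,40))
"
```

```text
t 10.85 pos [ 0.4509 -0.1558  0.0821] rpy [175.4  -0.4 137.7] n,t mm -161.5 -2.3 F [-0.6 -0.7 -0.2] gap 0.02374875193905033 0.025
............................................................
............................................................
............................................................
............................................................
............................................................
............................................................
............................................................
............................................................
............................................................
............................................................
............................................................
.........................#######............................
...................#############............................
...........######################...........................
.......###########################..........................
.......###########################.....................
[... 1125 characters left out ...]
.........................###......#####
.....................................................#######
......................................................###...
............................................................
............................................................
............................................................
[[356 252]
 [330 256]
 [321 239]
 [346 235]]
[ 0.4977 -0.2094] n,t -90.7 5.4
[ 0.546  -0.1602] n,t -88.6 -63.6
[ 0.6094 -0.2188] n,t -2.3 -63.5
[ 0.5612 -0.2705] n,t -2.6 7.2
[ 0.4977 -0.2094] n,t -90.7 5.4
 seg 0.069 -88.3 deg from n toward t
 seg 0.0863 0.1 deg from n toward t
 seg 0.0707 90.3 deg from n toward t
 seg 0.0881 -178.8 deg from n toward t
```

Emit:
play_rows([
  [-0.1,0.1,0.1,0],
  [-0.22,0.1,0.2,0],
  [-0.24,0.1,0.26,0],
  [-0.24,0.1,0.27,0],
  [-0.24,0.1,0.27,0],
], grip=0.72)

```text
time_s: 11.4
tool_pos: [0.5035, -0.1714, 0.0264]
tool_rot: [3.061, -0.009, 2.402]
force: [-0.0, 0.5, -0.2]
finger_gap: 0.012
grasp_force: 0.0
```

```bash
python3 -c "
from h import *
o=st();go(nt(-.060,-.027,.0288))
"
```

```text
t 11.4 pos [ 0.5035 -0.1714  0.0264] rpy [175.4  -0.5 137.6] n,t mm -112.2 -26.5 F [-0.   0.5 -0.2] gap 0.012030231387867072 0.025
shift norm [-0.261  0.002 -0.014]
```

Emit:
play_rows([
  [-0.04,0,-0.004,0],
  [-0.07,0,-0.004,0],
  [-0.1,0,-0.004,0],
  [-0.13,0,-0.004,0],
  [-0.16,0,-0.004,0],
  [-0.19,0,-0.004,0],
  [-0.22,0,-0.004,0],
  [-0.25,0,-0.004,0],
])

```text
time_s: 12.2
tool_pos: [0.5409, -0.2054, 0.0272]
tool_rot: [3.061, -0.009, 2.402]
force: [-0.9, 1.0, -1.2]
finger_gap: 0.0117
grasp_force: 0.4
```

```bash
python3 -c "
from h import *
o=st();snap('scene','s7.png');snap('top','t7.png')
im=cv2.imread('pics/s7.png')[:,:,::-1].astype(int);m=((im.min(2)>140)&(im[:,:,0]-im[:,:,2]>8))[205:260,305:375]
print('\n'.join(''.join('.#'[int(v)] for v in r) for r in m))
"
```

```text
t 12.2 pos [ 0.5409 -0.2054  0.0272] rpy [175.4  -0.5 137.6] n,t mm -61.7 -26.8 F [-0.9  1.  -1.2] gap 0.011696268138285207 0.025
########################............................................##
########################...............................###############
########################...............................###############
########################..............................################
########################..............................################
#######################...............................################
#######################...............................################
######################.................................###############
######################.................................###############
##########.##########...................................##############
#########.....#..####.......................................#....#####
############.##..#...............................................#####
###############.##...............................................#####
##############.................................
[... 2234 characters left out ...]
...........................................###..#############
.................................................######.##############
.............................................#################.#######
......................................................................
......................................................................
......................................................................
...................................##.................................
.............................................................#......#.
.......................................................###############
......................................................################
```

Emit:
play_rows([
  [-0.025,0,0,0],
  [-0.05,0,0,0],
  [-0.075,0,0,0],
  [-0.1,0,0,0],
  [-0.125,0,0,0],
  [-0.15,0,0,0],
  [-0.165,0,0,0],
])

```text
time_s: 13.0
tool_pos: [0.5653, -0.2277, 0.0271]
tool_rot: [3.061, -0.009, 2.402]
force: [-0.6, 0.1, -1.5]
finger_gap: 0.012
grasp_force: 0.6
```

```bash
python3 -c "
from h import *
o=st()
"
```

```text
t 13.0 pos [ 0.5653 -0.2277  0.0271] rpy [175.4  -0.5 137.6] n,t mm -28.7 -27.0 F [-0.6  0.1 -1.5] gap 0.01197749274849755 0.025
```

Emit:
play_rows([
  [-0.012,0,0,0],
  [-0.024,0,0,0],
  [-0.036,0,0,0],
  [-0.036,0,0,0],
])

```text
time_s: 13.4
tool_pos: [0.5705, -0.2324, 0.0271]
tool_rot: [3.061, -0.009, 2.402]
force: [-0.5, 0.7, -0.1]
finger_gap: 0.0122
grasp_force: 0.2
```

```bash
python3 -c "
from h import *
o=st();snap('scene','s8.png');snap('top','t8.png')
cv2.imwrite('pics/c8.png',cv2.resize(np.hstack([cv2.imread('pics/s8.png')[190:270,290:390],cv2.imread('pics/t8.png')[180:260,330:430]]),None,fx=4,fy=4,interpolation=cv2.INTER_CUBIC))
"
```

```text
t 13.4 pos [ 0.5705 -0.2324  0.0271] rpy [175.4  -0.5 137.6] n,t mm -21.6 -27.1 F [-0.5  0.7 -0.1] gap 0.012215894667710751 0.025
```

Emit:
play_rows([
  [-0.008,0,0,0],
  [-0.015,0,0,0],
  [-0.015,0,0,0],
  [0.05,0,0,0],
  [0.2,0,-0.1,0],
  [0.4,0,-0.4,0],
  [0.45,0,-0.6,0],
  [0.45,0,-0.6,0],
], grip=0.72)

```text
time_s: 14.3
tool_pos: [0.4988, -0.1796, 0.152]
tool_rot: [3.06, -0.003, 2.402]
force: [1.2, -0.1, 0.0]
finger_gap: 0.0119
grasp_force: 0.0
```

```bash
python3 -c "
from h import *
o=st();snap('scene','s9.png');snap('top','t9.png')
cv2.imwrite('pics/c9.png',cv2.resize(np.hstack([cv2.imread('pics/s9.png')[190:270,290:390],cv2.imread('pics/t9.png')[180:260,330:430]]),None,fx=4,fy=4,interpolation=cv2.INTER_CUBIC))
"
```

```text
t 14.3 pos [ 0.4988 -0.1796  0.152 ] rpy [175.3  -0.2 137.6] n,t mm -110.1 -17.3 F [ 1.2 -0.1  0. ] gap 0.01191242675885998 0.025
```

View pics/c9.png

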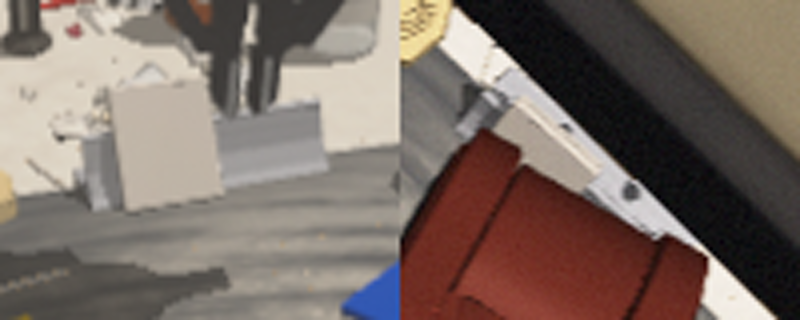

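```bash
python3 -c "
from h import *
d=np.load('pics/s9.npz');show(d,[(320.7,242.4),(345.4,238.7)],.004)
for z in(.07,.076,.082):
  print(z);show(d,[(317.5,212),(342.5,209.5)],z);show(np.load('pics/t9.npz'),[(358.7,204.2),(381.7,221.2)],z)
o=st();go(nt(.075,-.030,.15))
"
```

```text
[ 0.6061 -0.2118] n,t -9.4 -66.4
[ 0.5579 -0.2614] n,t -11.2 2.7
 seg 0.0692 91.5 deg from n toward t
0.07
[ 0.6386 -0.2503] n,t 40.6 -60.1
[ 0.5869 -0.2961] n,t 33.7 8.6
 seg 0.0691 95.7 deg from n toward t
[ 0.6351 -0.2373] n,t 29.2 -67.3
[ 0.5916 -0.2948] n,t 36.2 4.4
 seg 0.0721 84.4 deg from n toward t
0.076
[ 0.6325 -0.2409] n,t 29.7 -62.9
[ 0.5814 -0.2863] n,t 22.9 5.1
 seg 0.0683 95.7 deg from n toward t
[ 0.6342 -0.2368] n,t 28.2 -67.1
[ 0.5909 -0.294 ] n,t 35.2 4.3
 seg 0.0717 84.4 deg from n toward t
0.082
[ 0.6264 -0.2315] n,t 18.8 -65.7
[ 0.5758 -0.2764] n,t 12.1 1.6
 seg 0.0676 95.7 deg from n toward t
[ 0.6334 -0.2362] n,t 27.2 -66.9
[ 0.5903 -0.2932] n,t 34.1 4.1
 seg 0.0714 84.4 deg from n toward t
t 14.4 pos [ 0.4993 -0.1801  0.1499] rpy [175.3  -0.2 137.6] n,t mm -109.4 -17.3 F [ 1.  -0.2 -0.8] gap 0.01194469306901113 0.025
shift norm [-0.922  0.058  0.001]
```

Emit:
play_rows([
  [-0.1,0.05,0,0],
  [-0.25,0.05,0,0],
  [-0.4,0.05,0,0],
  [-0.55,0.05,0,0],
  [-0.7,0.05,0,0],
  [-0.82,0.05,0,0],
  [-0.89,0.05,0,0],
  [-0.89,0.05,0,0],
])

```text
time_s: 15.2
tool_pos: [0.637, -0.2933, 0.1438]
tool_rot: [3.062, -0.01, 2.401]
force: [-0.1, 0.7, 0.5]
finger_gap: 0.012
grasp_force: 0.0
```

```bash
python3 -c "
from h import *
o=st();print(o['qpos']);go(nt(.068,-.028,.088))
"
```

```text
t 15.2 pos [ 0.637  -0.2933  0.1438] rpy [175.4  -0.6 137.6] n,t mm 68.5 -27.4 F [-0.1  0.7  0.5] gap 0.011983194830506331 0.025
[-0.57026021  0.69137936  0.19933789  1.07529314  0.08059735  0.17090929]
shift norm [-0.    -0.019  0.278]
```

Emit:
play_rows([
  [0,0,0.15,0],
  [0,-0.01,0.26,0],
  [0,-0.015,0.268,0],
  [0,-0.015,0.268,0],
])

```text
time_s: 15.6
tool_pos: [0.636, -0.2903, 0.0922]
tool_rot: [3.062, -0.011, 2.402]
force: [-0.8, -0.3, 0.4]
finger_gap: 0.0121
grasp_force: 0.0
```

Emit:
play_rows([
  [0.03,0,0,0],
  [0.06,0,0,0],
  [0.085,0,0,0],
  [0.11,0,0,0],
  [0.135,0,0,0],
  [0.16,0,0,0],
  [0.185,0,0,0],
])

```text
time_s: 16.3
tool_pos: [0.6091, -0.2654, 0.0934]
tool_rot: [3.061, -0.009, 2.402]
force: [-0.2, 0.1, -0.1]
finger_gap: 0.0124
grasp_force: 0.1
```

```bash
python3 -c "
from h import *
o=st()
d=snap('scene','s10.png');snap('top','t10.png')
im=np.array(d['image']).astype(int);m=((im.min(2)>140)&(im[:,:,0]-im[:,:,2]>8))
g=cv2.cvtColor(cv2.imread('pics/s10.png'),cv2.COLOR_BGR2GRAY)[195:250,305:365]
print('\n'.join(''.join(' .:-=+*#%@'[int(v)//26] for v in r) for r in g))
"
```

```text
t 16.3 pos [ 0.6091 -0.2654  0.0934] rpy [175.4  -0.5 137.6] n,t mm 29.1 -29.0 F [-0.2  0.1 -0.1] gap 0.012384945130963085 0.025
%%%####**%+:::::::::::::-=-::::::::::::::::-=*%%%%%%%%%%%%%%
%##+=#%#***=::::::::::::===:::::::::::::::--+#%%%%%%%%%%%%%#
%+===*#%#**=::::::::::::===-:::::::::::::--=#%%%%%%%%%%%%##*
%*===+#%%#**=:::::::::::===-:::::::::::+*=+*#%%%%%%%#####+==
%%***#%%%%%%#=::::::::::==-:::::::++**+#%##%%%%%%%##+=======
%%%%%%%%%%%%%+=-=-::::::==-::::::+%%%%%%%%%%%%####+=========
%%%%%%%%%%%%%#**#=:::::-++-::::::#%%%%%%%%#%%#+=============
%%%%%%%%%%%%%%%%%+::::-=**=::--::*%%%%%%%%#%#+==============
%%%%%%%%%%%%%%%%%+:::-=-**=::--:-*#%%#####*##+==============
%%%%%%%%%%%%%##%%=:::-=-#*-::--:-*###**#***##*++============
%%%%%%%%%%%%%##%%=:::-=-#*-::=-:-+***++*+*###***+++=========
%%%%%%%%%%%%%%%%%=:::-=-*+-::--:=**++*++**#######*+*********
%%%%%%%%%%%%%%%%#=:::-==*+-::=-:+#%++*++*########**#%%%%%%%%
%%%%%%%%%%%%%%%%#=:::-==#+:::=-:+#%*==+++**######*##%%%%%%%%
%%%%%%%%%%%%%%%##=:::-=-#+:::=-:+###***++++*##%%%####%%%%%%%
%%%%##%%%%%%%%#*#*-::-==#+::-++*#%######***##%%%%####%%%
[... 1683 characters left out ...]
**********+++++++++++++++++++
::::::--========+******************+++++++++++++++++++++++++
:::::::-========+*************++++*+=++++++++++++++++=======
::::::::======--=+******++++++++=+++++++++++++++++++===+++++
::::----=====---=+++++++++====++++====++++++++++++++++++++++
----=============++===========++++++++++++++++++++++++++++++
==========================+++++++++++++++++++++++*+++*******
=======================+++++++++++++++++++++++**************
=================+++=+++++++++++++++++++++++++*++******++++*
==============+++==================+++++++++++++++++++++++++
===================================+++++++++++++++++++++++++
================================++++++++++++++++++++++++++++
```

Emit:
play_rows([
  [0.025,0,0,0],
  [0.045,0,0,0],
  [0.065,0,0,0],
  [0.085,0,0,0],
  [0.105,0,0,0],
  [0.125,0,0,0],
  [0.145,0,0,0],
  [0.165,0,0,0],
])

```text
time_s: 17.2
tool_pos: [0.5848, -0.2433, 0.0936]
tool_rot: [3.061, -0.009, 2.402]
force: [0.2, -0.9, 0.5]
finger_gap: 0.0121
grasp_force: 0.0
```

```bash
python3 -c "
from h import *
o=st()
d=snap('scene','s11.png');snap('top','t11.png')
g=cv2.cvtColor(cv2.imread('pics/s11.png'),cv2.COLOR_BGR2GRAY)[195:265,300:370]
print('\n'.join(''.join(' .:-=+*#%@'[int(v)//26] for v in r) for r in g))
"
```

```text
t 17.2 pos [ 0.5848 -0.2433  0.0936] rpy [175.4  -0.5 137.6] n,t mm -3.7 -28.8 F [ 0.2 -0.9  0.5] gap 0.012089509124925625 0.025
+#%%%%%%####**%+::::=++==-::::::::::::::::::::::::::::-*%%%%%%%%%*+++*
+#%%%%##+=#%#***=::::-===-::::::::--::::::::::::::::::+#%%%%%%%%#*+**#
=*#%%%+===*#%#**=:::::====::::::::--:::::::::::::::::=#%%%%%%%##*+****
--*#%%*===+#%%#**=:::::===::::::::=-::::::::::::::::-*%%%#####+==+****
--=#%%%***#%%%%%%#=::::---:::::::-==-:::::::::::::::+#%##+========****
---#%%%%%%%%%%%%%%+::::::::::::::-++-::::::::::::::-*##+==========+***
--=#%%%%%%%%%%%%%%#=:::::::::::::+++-::::::::::::::===============++**
-+*%%%%%%%%%%%%%%%%*-:::::::::::-##+-:::::::::::::==================+*
+#%%%%%%%%%%%%%%%%%#+:::::::::::-#%*-:::::::::::-++==================+
%%%%%%%%%%%%%%%%%%#%#=::::::::::=##+:::::::-=-=+*#*++=================
#%%%%%%%%%%%%%%%%%##%+-:::::::::+#*-::::::-=*+*###***+++==============
%%%%%%%%%%%%%%%%%%%%%#*++=::::::*%*-::::::+++**#######*+**************
%%%%%%%%%%%%%%%%%%%%%%%%#*=::::-*%*-::--:-+++*########**#%%%%%%%%%%%%%
%%%%%%%%%%%%%%%%%%%%%%%#*#=:::-==#+:::--:-=+++**
[... 3298 characters left out ...]
========+++=-------======++*+++++++++++++++++++++++==========
::::-====+=======++++=======+++++*******++++++++++++++++++++++++++++++
:---=====+======+++++=++++**++++++++++++++++++++++++++++++++++++++*+++
--======++++=++++++++++++++++++++++++++++++++++++++++++++++++***++**++
===-==++++++=++++++++++++++++================++++++++++++++***********
----=++++++====+=++========================++++*****++**+++***********
-----=+++++===========================+++++++++*********+**++++++++***
------=+++================+++++++++++++++++++++++++***++++*+++++++++++
------============+++++++++++++++++++++++++++++++++++++++++++=======++
:::::::-======++++++++++++++++++++=======+++=========================+
```

Emit:
play_rows([
  [0,0,-0.1,0],
  [0,0,-0.3,0],
  [0,0,-0.6,0],
  [-0.1,0,-0.7,0],
  [-0.1,0,-0.7,0],
  [-0.1,-0.4,-0.7,0],
  [-0.1,-0.7,-0.7,0],
  [-0.1,-0.9,-0.7,0],
])

```text
time_s: 18.1
tool_pos: [0.4911, -0.377, 0.2202]
tool_rot: [3.061, -0.01, 2.403]
force: [0.9, -0.7, 0.2]
finger_gap: 0.012
grasp_force: 0.0
```

```bash
python3 -c "
from h import *
o=st()
d=snap('scene','s12.png');snap('top','t12.png')
g=cv2.cvtColor(cv2.imread('pics/s12.png'),cv2.COLOR_BGR2GRAY)[220:270,300:370]
print('\n'.join(''.join(' .:-=+*#%@'[int(v)//26] for v in r) for r in g))
g=cv2.cvtColor(cv2.imread('pics/t12.png'),cv2.COLOR_BGR2GRAY)[195:250,330:400]
print('\n'.join(''.join(' .:-=+*#%@'[int(v)//26] for v in r) for r in g))
"
```

```text
t 18.1 pos [ 0.4911 -0.377   0.2202] rpy [175.4  -0.5 137.7] n,t mm 18.1 133.0 F [ 0.9 -0.7  0.2] gap 0.012032872327853 0.025
###########**+++=+++++***=**#**+======================================
##*######%%#+*#***#+=++===============================================
###*###%%%%#*#*****+=+================================================
###++****###**+=======================================================
###*-:=+**+===========================================================
####*+####+===========================================================
##########+===========================================================
*********++=======================================================++=+
==================================================================++++
=================================================================+++++
===============================================================++*****
==============================================================+*******
++=========-==================================================********
=++======---=======================================
[... 5780 characters left out ...]
+++++*+++*+++*++*+*%%@@@%****=---------=--------------======#
+++++**++*+++**++++++*+++%@@@%%@%++****=------------------------==-==#
++*+++**++++**+*++**++*+#@@@%%@%*+++****+=-----:-----------------====#
+++++++++*++++**+#@%**%@@@%%@@%#*++++****+++=---:---------------:-====
++**++*+*+*+*+++#@@%%%@@@@@@@@#***++++***++++=--::-----------------===
**+++++*+*+*++++%@@@@%%@@@@@@%#****+++****+++++=--:---------------:-==
+**++++++++**+*%@@@@@@@@@@@@##*****++++****++*+*=--::-=--------------=
++++++++*++++*%@@@@@@@@@@@@#*##*#***++++****+++***=::-----------------
++**++*+**+++%@@@@@@@@@@@@%*##******+++++****+**+**++++**+-==--------=
***++++***+++%@@@@@@@@%%@%*#####*****+++++*****++***++++****+=------:-
```

Emit:
play_rows([
  [0,-0.1,0,0],
  [0,-0.3,-0.1,0],
  [0,-0.5,-0.1,0],
  [0,-0.5,-0.1,0],
  [0,-0.5,-0.1,0],
])

```text
time_s: 18.7
tool_pos: [0.4237, -0.4514, 0.2322]
tool_rot: [3.061, -0.01, 2.4]
force: [0.0, 0.3, 0.3]
finger_gap: 0.0119
grasp_force: 0.0
```

```bash
python3 -c "
from h import *
o=st()
d=snap('top','t13.png');s=snap('scene','s13.png')
im=cv2.cvtColor(cv2.imread('pics/t13.png'),cv2.COLOR_BGR2GRAY)
g=im[228:268,325:375]
print('\n'.join(''.join(' .:-=+*#%@'[int(v)//26] for v in r) for r in g))
m=(g>165).astype(np.uint8)
cs,_=cv2.findContours(m,0,1);c=max(cs,key=cv2.contourArea)
r=cv2.boxPoints(cv2.minAreaRect(c))+[325,228];print(r);show(np.load('pics/t13.npz'),[*r,r[0]])
a=cv2.cvtColor(cv2.imread('pics/t0.png'),cv2.COLOR_BGR2GRAY).astype(int)
df=abs(a-im)
for n,(x,y) in dict(jar=(406,285),cast=(330,183),blue=(349,300)).items(): print(n,df[y-16:y+16,x-14:x+14].mean().round(1))
"
```

```text
t 18.7 pos [ 0.4237 -0.4514  0.2322] rpy [175.4  -0.6 137.5] n,t mm 19.0 233.3 F [0.  0.3 0.3] gap 0.01189654296269232 0.025
++++++++++===-%@%#+++++++++-:---:::::-------------
+***+++++++-:#@%++++++++++++=:---:::::------------
+*******++=:##++++++++++*++++=:--::::::-----------
********=--=++++++++++++++++++=----:::::----------
*****=----=+++*++++++++++++++++=---::::::---------
*+++-----=++++++++++++++++++++++=----:::::--------
+-------=++++++++++++++++*+*++++++-----::::-------
--------+++++++++++++*++++++++*++++----::::-------
-------+*+++++*+++++++++++++++++++++=---:::-------
-=----++++++***++++++++++++++++++++++=----::------
-----=++++++++*+++++++++++++++++++++++=---::::----
----++++*++++*+++*++=++++++++++++++++++=---:::----
---=*+++*++++++++++++++++***++++++++++=-----::----
::=+++++++++++++++*++++++++++*+*+++++=::----------
:=++++++++++*++++*++++++***+++++++++=-:::------::-
=+*++++++++++++++++++++++*+++++++++=--:::-------::
++++++++*++++++**++++++++++++++++++=---:::--------
+**++++*++++++++*+++++++*+++++++++=-----::--------
=*++++++++++++++**++*++*+++++*+++=-------::-------
:=+*++
[... 763 characters left out ...]
:---=---------=-:-------===-----:-------=-----
:::::--==-=---------:::-------==----:::---*######*
::::::---===--------:::------====---::::-+######**
::::::---------------:::-:----==-----:::=**#####**
:::::::---------------:::::---------*+:-+***#####*
::---:::---------------::::---------*#+=++***#####
[[367. 263.]
 [374. 263.]
 [374. 267.]
 [367. 267.]]
[ 0.4882 -0.2627] n,t -61.6 51.0
[ 0.4881 -0.2811] n,t -49.2 64.5
[ 0.4776 -0.2809] n,t -57.0 71.6
[ 0.4777 -0.2626] n,t -69.4 58.0
[ 0.4882 -0.2627] n,t -61.6 51.0
 seg 0.0184 47.5 deg from n toward t
 seg 0.0105 138.0 deg from n toward t
 seg 0.0183 -132.5 deg from n toward t
 seg 0.0105 -42.0 deg from n toward t
jar 13.7
cast 10.3
blue 27.1
```

```bash
python3 -c "
from h import *
d=np.load('pics/t13.npz')
show(d,[(364,239.5),(343,261.8),(324.5,243.3)])
im=cv2.cvtColor(cv2.imread('pics/t13.png'),cv2.COLOR_BGR2GRAY)
g=im[210:240,318:368]
print('\n'.join(''.join(' .:-=+*#%@'[int(v)//26] for v in r) for r in g))
for f in ('t0','t13'):
  h=cv2.cvtColor(cv2.imread('pics/'+f+'.png'),cv2.COLOR_BGR2HSV)
  for n,(lo,hi,(x,y,w,k)) in dict(cast=((15,60,90),(35,200,255),(310,160,45,45)),jar=((0,0,150),(180,60,255),(388,265,40,35)),blue=((100,120,30),(130,255,255),(325,280,50,40))).items():
    m=cv2.inRange(h[y:y+k,x:x+w],lo,hi);M=cv2.moments(m,True);print(f,n,M['m00'],M['m10']/M['m00']+x,M['m01']/M['m00']+y)
"
```

```text
[ 0.5501 -0.2556] n,t -20.9 3.8
[ 0.4916 -0.1998] n,t -101.7 2.4
[ 0.5405 -0.1515] n,t -98.5 -66.2
 seg 0.0808 -179.0 deg from n toward t
 seg 0.0687 -87.3 deg from n toward t
===-==++++===========+====-=++++++======*#####%%*=
=======+++==========+++===+**++++++======*####*===
========+++=========++++==+***++++++======+##+====
======-==+++=====++==++++==+***++++++=====-+##+===
===========++=======++++++==+***++++++=====-+##+==
============++=====++++++++===****++++++====-+##*=
=============+++====++=+++++===***+++++++====-=**=
==============++++===++++++++===****++++=-----:--=
===============++++++==+++++++==+****=------------
================++++++=++++++++===++--------------
++===============+++++++=+++++++=-:--------------:
+++===============++++++++++++++=::::------------:
+++++==============++++++-++=+++=:::::------------
=+++++======+=======++++=+%@#+=--::::::-----------
+++++++=++==++=======++*#%@@@%+::-::::::----------
++++++++++++=++======++*%@@@@@#-:--::::::---------
++++++++++++++=+======+%@@%%@@%=-:::::::::--------
++++=++++++++++=======%@@@@@#+++=-::--:::::-------
++++++
[... 212 characters left out ...]
---=+++*++++++++++++++++=---::::::--
++******+++-----=++++++++++++++++++++++=----:::::-
+++****+-------=++++++++++++++++*+*++++++-----::::
=++**+---------+++++++++++++*++++++++*++++----::::
-=+=----------+*+++++*+++++++++++++++++++++=---:::
:--:----=----++++++***++++++++++++++++++++++=----:
:::::-------=++++++++*+++++++++++++++++++++++=---:
::::::-----++++*++++*+++*++=++++++++++++++++++=---
t0 cast 451.0 329.42128603104214 183.67849223946786
t0 jar 717.0 405.5690376569038 283.51324965132494
t0 blue 864.0 348.27199074074076 301.25578703703707
t13 cast 450.0 329.41555555555556 183.6888888888889
t13 jar 917.0 407.4372955288986 284.35550708833154
t13 blue 863.0 348.2954808806489 301.225955967555
```

```bash
python3 -c "
from station import bot
print(bot.finish_job())"
```

```text
the job is handed in; nothing more can be done
None
```

The palette was pushed up the stop and tipped over; it now lies flat, wells up, about 20 mm in front of the stop. I handed the job in at about 19 s. The cast did not move; the jar and shade guide were not deliberately approached, but I did not confirm their positions by image.

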